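# Load the wide cassette into the cassette reader

### The arm

A 6-joint arm with a two-finger parallel gripper is mounted at the origin on a cart in front of the work surface, level with it; the furniture and walls round the work are solid. World frame = base frame: x ahead of the robot, y to its left, z up, the work surface at z = 0. Lengths are in m, angles in degrees, forces in N, time in s.
With the tool pointing down it reaches from about 0.3 to 0.75 m from the base axis. Payload 8.5 kg.
Tool frame: the origin (TCP) lies midway between the tips of the shut fingers; the grasp point (between the pads) lies 19 mm behind it; z points along the fingers, y is the line along which they close (so a half turn about z gives the same grasp; the last joint's range is limited). The gripper opens to 85 mm and grips with 20 to 120 N. Pads are 22 mm wide; open, the fingers measure 114 mm over their backs; the gripper's body (76 mm by 85 mm) begins 54 mm behind the grasp point. The pads swing forward as they close: fully open they stand 13 mm farther back than shut.
Start: joints at [57.852, 21.807, 74.336, -0, 83.858, -12.336], TCP at [0.186, 0.517, 0.231] pointing down, gripper open.
Joint ranges: [-178.18, 178.18], [-50.72, 133.34], [12.68, 142.11], [-81.47, 261.47], [9.98, 163.14], [-165.26, 165.26]. Speed limits (degrees/s): [136.94, 136.94, 180, 180, 180, 180].

### API

Orientations are given as a 3x3 rotation matrix whose columns are the frame's x, y, z axes.
In Python, from rig import monitor, optics, close_job, models gives the robot as it stands.
- The arm moves only by the tool step_arm, never from a script. Its arguments are lists of equal length, an entry for each row: "fingers": the closure, from -1 (fully open) to 1 (shut); "travel": the shift along the tool's x, y, z scaled (see below), a list of three; "twist": the turn about the tool's z scaled (see below). In form: {"fingers": [fingers, ...], "travel": [[tx, ty, tz], ...], "twist": [twist, ...]}. A call has 1 to 10 rows; each row shifts and turns the commanded pose from where the row before left it, along the tool's axes as they then stand; what a row does not reach is not made up. The controller multiplies each number of a shift by 100 mm and each number of a turn by pi rad. A row lasts 1/8 s, in which the tool goes at most 62.5 mm and 10.7 degrees, less where a joint would pass 70% of its speed; a pose out of reach is approached as far as the arm can. A call with a number of a shift or a turn outside -1 to 1 is refused whole. A call with a gripper value outside its range is refused whole. The fingers move at their own pace and stop on an object; "force" is the grip in N (left out, the last holds). Time passes only in rows, so rows that do not move let the fingers close. It gives the time, the measured TCP pose, the force, the opening and the grip force at its end, in the units of the state.
- monitor.observe(): the state, without advancing time (a new reading comes with each control period).
- optics.get_image(name): name is "side" or "top"; returns (picture, depth): 420x560x3 uint8, blue, green, red; 420x560 float32, m along the optical axis (not along the pixel's ray), 0 where there is no reading.
- optics.get_calibration(name): a dict with "vertical_fov" (degrees; the focal length in pixels is half the picture's height over the tangent of half this angle, whatever the lens; pixels are square), "cx", "cy" (the principal point, pixels), "world_from_camera" (4x4, takes a point from camera to world coordinates). Camera axes: x right, y up, looking along -z (the intrinsics and any distortion apply to the point x, -y, -z); pixel columns grow to the right and rows downward; lengths in m; the calibration is good to about 2 mm. A picture is of the moment at which its call begins. get_calibration takes no time and is no camera call.
- close_job(): hands the job in; it is judged then, once.
Trained networks look in the newest picture that a camera, given by its name, has taken for a name from the list of things; names that differ only in an ending like _2 or _b are one class to them, and where a whole thing is asked for, a point or a joint stands for the part that bears it (a point fixed in the world has none). Each returns a list of dicts, best first, with "confidence" (0 to 1); they miss things now and then, are a little off and sometimes report something else, mostly with a low value. They report only what shows in the picture. A call takes as long as a camera call.
- models.trace(camera, query): "mask" (420x560 bool, what is visible of it) and "point" ([column, row] in pixels, amid what is visible of it).
- models.landmark_of(camera, query): "point" ([column, row] in pixels: a listed point, or the origin of a listed thing).
The state is a dict: "time_s": time; "q": joint angles; "qvel": joint speeds; "joint_efforts": joint torques, N m; "position": TCP position; "tool_rot": TCP orientation; "ft_force": force on the tool from outside, world axes, zero at the start; "wrist_torque": the same for the moment, N m; "grip_width": finger opening in m; "gripper_force": force on a finger pad.
Only numpy, scipy, OpenCV 4.12 (cv2) and the standard library are available. Lean on these libraries where they do the work, as an engineer would, in place of code of your own. Each camera call takes 0.05 s, during which the arm holds its last target. There are 200 camera calls.

### The job

Load the wide cassette into the reader: slide the thumb latch aside so that the light hood springs open, take the wide cassette out of the slanted stand and slide it fully home into the reader's slot, then swing the hood shut until its latch catches. Leave the two narrow cassettes in the stand and do not disturb anything else on the bench.

Things in the scene. Friction and masses are not known exactly. Their poses are not given: they have to be found in the camera images.
- reader: white reader, fixed, 142 mm deep (x from -80 to 62) x 156 wide x 159 high, its deck sloping 25 degrees down toward the robot's side; on it, from the top down: hood hinge, slot (under the hood), latch. Stands left or right of the middle, turned a little. Origin: under it, below slot_mouth; x to its back, z up. The shut hood stands 39 mm above the deck.
- slot_mouth (a point): middle of the slot's mouth on the deck. z points out of the slot, square to the deck (25 degrees from vertical, leaning toward the robot); the cassette goes in along -z. x points up the slope, y along the slot. The slot is 11 mm (x) by 95 mm (y); lead-in bevels 6 mm deep widen it to 20 by 103 mm at the deck.
- slot_floor (a point): middle of the slot's floor, 70 mm below slot_mouth along its -z, same axes. A cassette that is home has its origin here and its z along this z; 30 mm of it then stands out of the deck, under the hood.
- hood (a joint): angle of the grey light hood about its hinge at the top of the deck: 0 shut, 1.72 rad open against its stop. A light spring opens it in about 1 s once free (0.17 N m shut, 0.08 N m open) and lifts it again unless the catch holds it.
- hood_hinge (a point): middle of the hinge axis, 45 mm up the slope from slot_mouth. Axes turn with the hood: y along the hinge, opening is a turn about +y; shut, x points up the slope, z out of the deck. The hood is a box open below: from 3 mm behind the hinge to 88 mm from it (-x), 120 mm wide, 39 mm high (z), walls 3 mm.
- hood_lip (a point): ribbed place on the hood's outer top face, mid width, 78 mm from the hinge (-x), 39 mm out (z), 10 mm from the free edge; axes as hood_hinge, z is the face's outward normal. Pushing here shuts it: about 2 N, and 4 to 6 N over the last 0.14 rad, where the hood's striker pushes the latch aside and snaps under it.
- latch (a joint): travel of the thumb latch along the deck's front strip toward the reader's +y (the robot's left): 0 at rest, catching the hood; 0.010 m at its end. It frees the hood beyond about 0.004 m. A spring (1.3 to 3.1 N) brings it back. The closing hood moves it aside by itself.
- latch_knob (a point): middle of the top of the latch's black thumb piece, 14 mm wide (y) x 18 mm (x), top 17.5 mm above the deck, underside 1.5 mm; 70 mm down the slope from slot_mouth, 18 mm clear in front of the shut hood. Axes as slot_mouth; it slides along +y. The deck strip it stands on ends 18 mm farther down the slope.
- stand: open steel stand, fixed, 148 mm deep x 98 wide: three bays one behind the other at x = -34, 12, 58 mm; each a black seat 30 mm above the bench between two wire hoops 61 mm wide, 48 mm high, 12.5 mm apart. Bays lean 20 degrees to its front (-x): cassettes lean with the upper edge toward the robot; draw them out along their own z. Origin: centre of footprint.
- cassette_wide: the wide cassette, to be loaded: aluminium slab, 92 mm wide (y) x 9 mm thick (x) x 100 mm long (z), 0.13 kg, dark panel on both faces, ribbed grip band along the upper edge. Origin: middle of its lower edge face; z runs up to the middle of the upper edge. Same either way round. It stands in any one of the three bays.
- cassette_narrow_a: a narrow cassette, to be left: aluminium slab, 66 mm wide (y) x 9 mm thick (x) x 100 mm long (z), 0.1 kg, dark panel on both faces, ribbed grip band along the upper edge. Origin: middle of its lower edge face; z runs up to the middle of the upper edge. Same either way round.
- cassette_narrow_b: a narrow cassette, to be left: same as cassette_narrow_a
- bottle_buffer: bystander: tall white plastic bottle, 72 mm diameter x 231 mm, origin under its middle
- beaker: bystander: glass beaker, 69 mm diameter x 90 mm, origin under its middle
- vial_green: bystander: amber vial with a green cap, 23 mm diameter x 48 mm, origin under its middle
- vial_yellow: bystander: amber vial with a yellow cap, 23 mm diameter x 48 mm, origin under its middle
- flask: bystander: conical flask, 68 mm diameter x 101 mm, origin under its middle
- bottle_glass: bystander: glass bottle with a blue cap, 68 mm diameter x 132 mm, origin under its middle

How it is judged:
By the outcome, as a careful person would: the job done as asked, in the order asked, and still so for the second after the job is handed in, with the robot touching nothing.
It also fails if it takes over 67 s, if anything falls off the work surface, if the arm or the gripper's body presses on something with over 40 N, if the wrist force passes 120 N, or if a joint passes its speed limit or range.

## Working session

There is one attempt and no reset: what is moved stays moved. The work goes in short steps, Python scripts to look and compute and a tool call to move; the robot and the scene stay as the last step left them, time stands still between calls to the robot, and variables do not carry over. Pictures are saved under pics/ and viewed, at most 10 in all, crops included, and the job is handed in when it is done.

Besides the shell and the picture viewer there is one more tool, called after "Call:" as name(argument=value, ...) on one line, values as JSON. step_arm: Moves the arm, as the interface text tells. Its arguments: {"type":"object","properties":{"fingers":{"type":"array","items":{"type":"number"}},"travel":{"type":"array","items":{"type":"array","items":{"type":"number"}}},"twist":{"type":"array","items":{"type":"number"}},"force":{"type":"number"}},"required":["fingers","travel","twist"]}

```bash
mkdir -p pics; ls; cat > h.py <<'E'
import numpy as np, cv2
from rig import monitor, optics, close_job, models
def K(n):
    c=optics.get_calibration(n); f=210/np.tan(np.radians(c["vertical_fov"])/2); return f,c["cx"],c["cy"],np.array(c["world_from_camera"]),c
def ray(n,uv):
    f,cx,cy,T,_=K(n); d=np.array([(uv[0]-cx)/f,-(uv[1]-cy)/f,-1.]); return T[:3,3],T[:3,:3]@d
def dep(n,uv,d):
    o,r=ray(n,uv); return o+r*d
def proj(n,p):
    f,cx,cy,T,_=K(n); q=T[:3,:3].T@(np.asarray(p,float)-T[:3,3]); return np.array([cx+f*q[0]/-q[2], cy-f*q[1]/-q[2]])
def tri(a,b):
    o1,d1=ray("side",a);o2,d2=ray("top",b)
    A=np.stack([d1,-d2],1); s=np.linalg.lstsq(A,o2-o1,rcond=None)[0]
    p,q=o1+s[0]*d1,o2+s[1]*d2
    return (p+q)/2,np.linalg.norm(p-q)
E
python3 - <<'E'
from h import *
for n in("side","top"):
    im,d=optics.get_image(n); cv2.imwrite(f"pics/{n}0.png",im); np.save(f"{n}0.npy",d); print(K(n)[4])
    for q in["slot_mouth","latch_knob","hood_lip","hood_hinge","reader","stand","cassette_wide","cassette_narrow_a","bottle_buffer","beaker","vial_green","vial_yellow","flask","bottle_glass"]:
        for r in models.landmark_of(n,q)[:2]: print(n,q,np.round(r["point"],1),round(r["confidence"],2))
print(monitor.observe())
E
```

```text
pics
{'vertical_fov': 44.63720196872163, 'cx': 276.5109663319256, 'cy': 205.7076567952065, 'world_from_camera': array([[-0.15252376,  0.45040822, -0.87969821, -0.87656533],
       [-0.98824697, -0.06030365,  0.1404685 ,  0.29528662],
       [ 0.01021915,  0.89078387,  0.45431229,  0.84368115],
       [ 0.        ,  0.        ,  0.        ,  1.        ]])}
side slot_mouth [208.  211.6] 0.83
side slot_mouth [354.2 234.1] 0.3
side latch_knob [210.9 230.6] 0.64
side hood_lip [208.7 213.9] 0.65
side hood_hinge [139.2 244.3] 0.16
side reader [354.3 242.2] 0.68
side reader [210.1 257.1] 0.6
side stand [355.9 241. ] 0.59
side cassette_wide [355.2 228.6] 0.87
side cassette_narrow_a [361.7 240.1] 0.88
side cassette_narrow_a [354.6 231.4] 0.74
side beaker [285.3 253.8] 0.81
side vial_green [303.3 253. ] 0.56
side vial_yellow [298.1 236.9] 0.57
side flask [138.5 247.3] 0.81
side bottle_glass [394.1 226.9] 0.89
{'vertical_fov': 54.980759654890406, 'cx': 276.15455270767495, 'cy': 204.31836560442608, 'world_from_camera': array([[-1.43363513e-02,  9.96550652e-01, -8.17390146e-02,
         4.01133040
[... 942 characters left out ...]
8578253e+01, -1.23357257e+01]), 'qvel': array([-0.0210717 , -0.04453793,  0.04045675,  0.02404841,  0.01249852,
        0.06112857]), 'joint_efforts': array([-1.21630023e-04, -4.48325908e+01, -2.31463051e+01, -2.27670798e-04,
        5.33450238e-04,  1.10502992e-05]), 'position': array([0.18639976, 0.51741949, 0.23131572]), 'tool_rot': array([[-9.40813678e-01,  3.38924214e-01,  2.29346957e-06],
       [ 3.38924214e-01,  9.40813678e-01, -3.15735967e-05],
       [-1.28587840e-05, -2.89275592e-05, -9.99999999e-01]]), 'ft_force': array([ 0.20005632, -0.07524934, -0.10261782]), 'wrist_torque': array([ 0.01463097, -0.01146804, -0.04172079]), 'gripper_force': 0.0, 'grip_width': 0.08529897730924954}
```

View pics/side0.png

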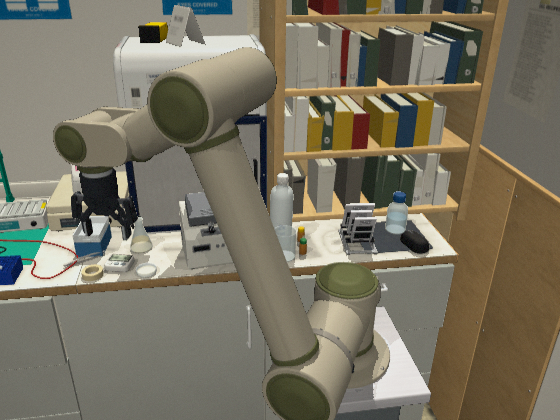

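View pics/top0.png

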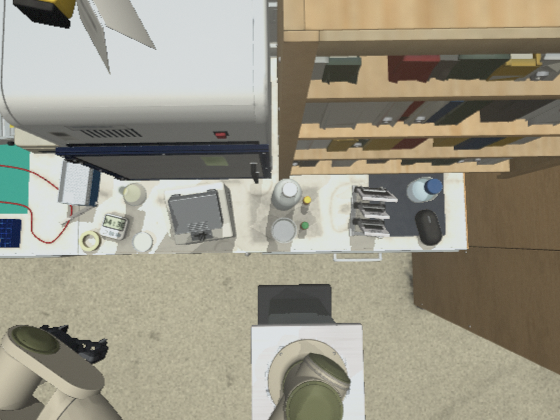

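```bash
cat >> h.py <<'E'
def cloud(n,d,mask):
    f,cx,cy,T,_=K(n); v,u=np.nonzero(mask&(d>0)); z=d[v,u]
    P=np.stack([(u-cx)/f*z,-(v-cy)/f*z,-z],1); return P@T[:3,:3].T+T[:3,3],u,v
E
python3 - <<'E'
from h import *
for n in("side","top"):
    im,d=optics.get_image(n); np.save(n+"0.npy",d)
    out={}
    for q in["hood_lip","reader","stand","cassette_wide","cassette_narrow_a"]:
        for i,r in enumerate(models.trace(n,q)[:3]):
            m=r["mask"]; P,u,v=cloud(n,d,m); out[f"{q}{i}"]=m
            print(n,q,round(r["confidence"],2),np.round(r["point"]),m.sum(),len(P),"min",np.round(np.percentile(P,3,0),3),"max",np.round(np.percentile(P,97,0),3), "mean",np.round(P.mean(0),3))
    np.savez(n+"m.npz",**out)
    c=[(slice(180,280),slice(165,245)),(slice(190,260),slice(330,410))] if n=="side" else [(slice(170,260),slice(150,245)),(slice(170,250),slice(335,415))]
    a=[cv2.resize(im[s],None,fx=400/im[s].shape[1],fy=400/im[s].shape[1],interpolation=cv2.INTER_CUBIC) for s in c]
    h=max(x.shape[0] for x in a); a=[cv2.copyMakeBorder(x,0,h-x.shape[0],0,0,cv2.BORDER_CONSTANT) for x in a]
    cv2.imwrite(f"pics/c_{n}.png",np.hstack(a))
# hood plane from top
d=np.load("top0.npy"); 
P,u,v=cloud("top",d,np.load("topm.npz")["hood_lip0"])
c=P.mean(0)
for _ in range(5):
    _,_,V=np.linalg.svd(P-c,full_matrices=False); e=(P-c)@V[2]; k=np.abs(e)<.004; P=P[k]; c=P.mean(0)
print("hood n",V[2],c,len(P),e.std())
E
```

```text
side hood_lip 0.74 [199. 211.] 786 784 min [0.413 0.274 0.128] max [0.494 0.343 0.195] mean [0.431 0.31  0.173]
side reader 0.84 [200. 236.] 2763 2755 min [0.386 0.243 0.01 ] max [0.495 0.363 0.188] mean [0.418 0.308 0.102]
side stand 0.77 [350. 240.] 320 318 min [ 0.402 -0.221  0.001] max [ 0.543 -0.132  0.036] mean [ 0.453 -0.165  0.015]
side cassette_wide 0.74 [352. 211.] 297 296 min [ 0.489 -0.23   0.04 ] max [ 0.582 -0.144  0.125] mean [ 0.506 -0.178  0.101]
side cassette_narrow_a 0.89 [365. 227.] 441 439 min [ 0.4   -0.209  0.035] max [ 0.436 -0.148  0.124] mean [ 0.418 -0.179  0.084]
side cassette_narrow_a 0.61 [357. 214.] 175 171 min [ 0.444 -0.208  0.076] max [ 0.468 -0.147  0.126] mean [ 0.454 -0.173  0.11 ]
top hood_lip 0.67 [200. 213.] 3690 3679 min [0.396 0.204 0.03 ] max [0.534 0.356 0.193] mean [0.465 0.274 0.148]
top hood_lip 0.57 [197. 210.] 1939 1933 min [0.423 0.224 0.156] max [0.513 0.34  0.195] mean [0.467 0.281 0.176]
top reader 0.63 [199. 213.] 3643 3632 min [0.397 0.204 0.055] max [0.533 0.354 0.193] mean [0.465 0.273 0.15 ]
top reader 0.58 [133. 192.] 516 516
[... 220 characters left out ...]
07 600 min [ 0.411 -0.229  0.002] max [ 0.544 -0.135  0.08 ] mean [ 0.484 -0.17   0.03 ]
top cassette_wide 0.54 [424. 188.] 687 685 min [ 0.499 -0.346  0.019] max [ 0.556 -0.298  0.137] mean [ 0.526 -0.318  0.093]
top cassette_wide 0.53 [379. 197.] 359 359 min [ 0.494 -0.234  0.042] max [ 0.529 -0.147  0.126] mean [ 0.51  -0.189  0.097]
top cassette_narrow_a 0.72 [376. 213.] 262 259 min [ 0.45  -0.208  0.051] max [ 0.483 -0.149  0.126] mean [ 0.465 -0.177  0.099]
top cassette_narrow_a 0.7 [371. 229.] 282 280 min [ 0.403 -0.207  0.056] max [ 0.436 -0.149  0.126] mean [ 0.419 -0.177  0.099]
hood n [-0.6491575  -0.31422723  0.69271624] [0.45697842 0.28884502 0.14800361] 378 0.002114832172180814
```

View pics/c_top.png

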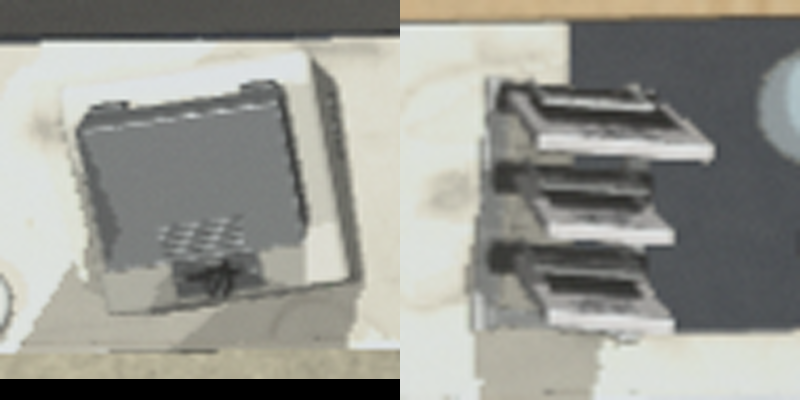

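View pics/c_side.png

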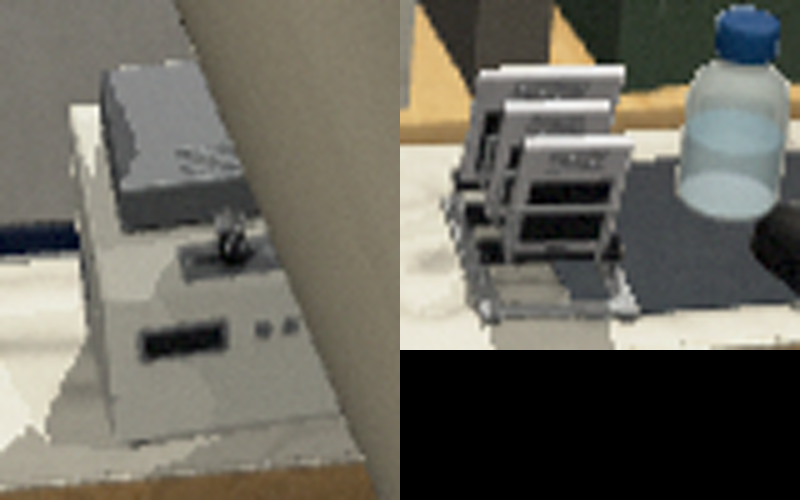

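```bash
python3 - <<'E'
from h import *
def plane(P,t=.004,it=8,n0=None):
    rng=np.random.default_rng(0); best=None
    for _ in range(400):
        a,b,c=P[rng.choice(len(P),3,False)]; n=np.cross(b-a,c-a); l=np.linalg.norm(n)
        if l<1e-7: continue
        k=np.abs((P-a)@(n/l))<t/2
        if n0 is not None and abs(n@n0/l)<.95: continue
        if best is None or k.sum()>best.sum(): best=k
    k=best
    for _ in range(it):
        c=P[k].mean(0); V=np.linalg.svd(P[k]-c,full_matrices=False)[2]; k=np.abs((P-c)@V[2])<t/2
    n=V[2]*np.sign(V[2][2]); return n,c,k
r=lambda a:np.round(a,4)
m=np.load("topm.npz"); d=np.load("top0.npy")
P,u,v=cloud("top",d,m["hood_lip1"]); n,c,k=plane(P)
print("hood plane",r(n),"tilt",np.degrees(np.arccos(n[2])),"yaw",np.degrees(np.arctan2(-n[1],-n[0])),k.sum(),"rms",np.std((P[k]-c)@n))
Q=P[k]; yaw=np.arctan2(-n[1],-n[0])
ex=np.array([np.cos(yaw)*n[2],np.sin(yaw)*n[2],np.hypot(n[0],n[1])]); ey=np.cross(n,ex)
q=np.stack([(Q-c)@ex,(Q-c)@ey],1).astype(np.float32); rect=cv2.minAreaRect(q*1000); print(rect)
ctr=c+ex*rect[0][0]/1000+ey*rect[0][1]/1000; print("hood top centre",r(ctr))
np.savez("hood.npz",n=n,c=c)
# cassette
for cam,key in(("top","cassette_wide1"),("side","cassette_wide0")):
    P,u,v=cloud(cam,np.load(cam+"0.npy"),np.load(cam+"m.npz")[key])
    n,c,k=plane(P,n0=np.array([-np.cos(np.radians(20)),0,np.sin(np.radians(20))]) if cam=="side" else None); print(cam,"plane",r(n),r(c),k.sum(),len(P))
    T=P[P[:,2]>P[:,2].max()-.012]; print("top edge: y",r(np.percentile(T[:,1],[1,99])),"n",len(T)); 
    for lo in np.arange(-.235,-.14,.012):
        s=T[(T[:,1]>lo)&(T[:,1]<lo+.012)]
        if len(s): print(r(lo+.006),len(s),"x",r(s[:,0].min()),r(s[:,0].max()),"z",r(s[:,2].max()))
E
```

```text
hood plane [-0.412  -0.0502  0.9098] tilt 24.521886901066992 yaw 6.9435468974571215 1235 rms 0.0010381430410897952
((-1.1183967590332031, -0.21450424194335938), (91.41078186035156, 120.36723327636719), 0.5510746240615845)
hood top centre [0.4612 0.2823 0.1767]
top plane [ 0.9327 -0.0824  0.3511] [ 0.5123 -0.1908  0.094 ] 245 359
top edge: y [-0.2324 -0.146 ] n 129
-0.229 14 x 0.4917 0.5003 z 0.1251
-0.217 16 x 0.4917 0.5003 z 0.1282
-0.205 20 x 0.4923 0.5003 z 0.1298
-0.193 16 x 0.4924 0.5034 z 0.128
-0.181 18 x 0.495 0.5034 z 0.1271
-0.169 17 x 0.4955 0.5035 z 0.1261
-0.157 18 x 0.4979 0.5064 z 0.1268
-0.145 10 x 0.4982 0.5067 z 0.125
side plane [-0.9865  0.104   0.1262] [ 0.4974 -0.1898  0.115 ] 74 296
top edge: y [-0.2333 -0.1428] n 104
-0.229 11 x 0.4875 0.5002 z 0.1237
-0.217 13 x 0.4849 0.4982 z 0.1242
-0.205 13 x 0.4527 0.5017 z 0.1263
-0.193 13 x 0.4901 0.503 z 0.128
-0.181 13 x 0.4888 0.5043 z 0.125
-0.169 15 x 0.4913 0.5077 z 0.1246
-0.157 13 x 0.4897 0.5041 z 0.1262
-0.145 13 x 0.4524 0.504 z 0.1271
```

```bash
cat >> h.py <<'E'
YR=7.5; MOUTH=np.array([.4753,.2842,.1403])
def frame(yaw,tilt=25):
    a,t=np.radians([yaw,tilt]); c,s=np.cos(a),np.sin(a)
    ez=np.array([-c*np.sin(t),-s*np.sin(t),np.cos(t)]); ex=np.array([c*np.cos(t),s*np.cos(t),np.sin(t)]); return np.stack([ex,np.array([-s,c,0]),ez],1)
def loc(p): return MOUTH+frame(YR)@np.asarray(p,float)   # slot_mouth frame -> world
def rel(fwd,left,up): # reader frame level (x back,y left,z up) rel mouth
    a=np.radians(YR); return MOUTH+np.array([np.cos(a)*fwd-np.sin(a)*left,np.sin(a)*fwd+np.cos(a)*left,up])
def plan(wps,p=None,yaw=None,step=50):
    """wps: (pos or None, yaw of tool y or None). prints twist rows then travel"""
    s=monitor.observe(); R=s["tool_rot"]; p=s["position"] if p is None else np.asarray(p,float)
    yaw=np.degrees(np.arctan2(R[1,1],R[0,1])) if yaw is None else yaw
    print("now",np.round(p,4),"yaw",round(yaw,2),"t",s["time_s"],"f",np.round(s["ft_force"],1),"g",round(s["grip_width"],4),round(s["gripper_force"],1))
    for pos,y in wps:
        if y is not None:
            print("  twist",round(-(y-yaw)/180,4),"rows>=",int(np.ceil(abs(y-yaw)/10.5))); yaw=y
        if pos is not None:
            a=np.radians(yaw); ty=np.array([np.cos(a),np.sin(a),0]); tx=np.cross(ty,[0,0,-1.])
            d=(np.asarray(pos)-p)*10; n=max(1,int(np.ceil(np.linalg.norm(d)*100/step)))
            print("  to",np.round(pos,4),"rows",n,"each",np.round([d@tx/n,d@ty/n,-d[2]/n],3).tolist()); p=np.asarray(pos)
E
python3 - <<'E'
from h import *
for nm,p in dict(mouth=[0,0,0],knob=[-.07,0,.0175],lip=[-.033,0,.039],hinge=[.045,0,0]).items(): print(nm,np.round(loc(p),4),np.round(proj("top",loc(p)),1),np.round(proj("side",loc(p)),1))
k=loc([-.07,0,.0175])
a=rel(-.070,-.034,0); a[2]=.235; b=a.copy(); b[2]=.117
plan([(None,97.5),(a,None),(b,None),(b+(rel(0,.0125,0)-MOUTH),None),(b+(rel(0,.0205,0)-MOUTH),None)])
E
```

```text
mouth [0.4753 0.2842 0.1403] [197.3 209.7] [207.9 211.5]
knob [0.4051 0.275  0.1266] [201.9 237. ] [212.3 226.9]
lip [0.4293 0.2781 0.1617] [198.1 227.3] [210.3 212.1]
hinge [0.5157 0.2895 0.1593] [193.8 193.3] [205.4 199.8]
now [0.1864 0.5174 0.2313] yaw 70.19 t 2.1 f [ 0.8 -0.1  0.6] g 0.0853 0.0
  twist -0.1517 rows>= 3
  to [0.4103 0.2414 0.235 ] rows 8 each [-0.232, -0.379, -0.005]
  to [0.4103 0.2414 0.117 ] rows 3 each [0.0, 0.0, 0.393]
  to [0.4087 0.2537 0.117 ] rows 1 each [0.0, 0.125, -0.0]
  to [0.4077 0.2617 0.117 ] rows 1 each [-0.0, 0.08, -0.0]
```

Call:
step_arm(fingers=[1,1,1,1,1,1,1,1], travel=[[0,0,0],[0,0,0],[0,0,0],[-0.232,-0.379,-0.005],[-0.232,-0.379,-0.005],[-0.232,-0.379,-0.005],[-0.232,-0.379,-0.005],[-0.232,-0.379,-0.005]], twist=[-0.0506,-0.0506,-0.0505,0,0,0,0,0], force=20)

```text
time_s: 3.1
position: [0.3269, 0.3435, 0.234]
tool_rot: [[-0.991, -0.13, 0.0], [-0.13, 0.991, 0.0], [-0.0, 0.0, -1.0]]
ft_force: [1.5, 0.4, -0.1]
grip_width: 0.0004
gripper_force: 0.0
```

Call:
step_arm(fingers=[1,1,1,1], travel=[[-0.232,-0.379,-0.005],[-0.232,-0.379,-0.005],[-0.232,-0.379,-0.005],[0,0,0]], twist=[0,0,0,0])

```text
time_s: 3.6
position: [0.4115, 0.2392, 0.2353]
tool_rot: [[-0.992, -0.127, 0.0], [-0.127, 0.992, -0.0], [-0.0, -0.0, -1.0]]
ft_force: [0.1, 0.9, -0.1]
grip_width: -0.0
gripper_force: 0.0
```

```bash
python3 - <<'E'
from h import *
a=rel(-.070,-.034,0); b=a.copy(); b[2]=.117
plan([(a*[1,1,0]+[0,0,.16],97.5),(b,None)])
E
```

```text
now [0.4115 0.2392 0.2353] yaw 97.27 t 3.6 f [ 0.1  0.9 -0.1] g -0.0 0.0
  twist -0.0013 rows>= 1
  to [0.4103 0.2414 0.16  ] rows 2 each [0.004, 0.011, 0.376]
  to [0.4103 0.2414 0.117 ] rows 1 each [0.0, 0.0, 0.43]
```

Call:
step_arm(fingers=[1,1,1,1,1,1,1], travel=[[0.004,0.011,0.376],[0.004,0.011,0.376],[0,0,0.22],[0,0,0.21],[0,0,0],[0,0.08,0],[0,0,0]], twist=[0,0,0,0,0,0,0])

```text
time_s: 4.47
position: [0.408, 0.2519, 0.118]
tool_rot: [[-0.991, -0.131, 0.002], [-0.131, 0.991, 0.001], [-0.002, 0.0, -1.0]]
ft_force: [0.0, -0.4, 0.1]
grip_width: 0.0002
gripper_force: 0.0
```

Call:
step_arm(fingers=[1,1,1], travel=[[0,0.05,0],[0,0.04,0],[0,0,0]], twist=[0,0,0])

```text
time_s: 4.85
position: [0.4067, 0.2602, 0.1173]
tool_rot: [[-0.991, -0.131, 0.0], [-0.131, 0.991, -0.0], [-0.0, -0.0, -1.0]]
ft_force: [0.9, -0.1, 0.3]
grip_width: -0.0003
gripper_force: 0.5
```

Call:
step_arm(fingers=[1,1], travel=[[0,0.05,0],[0,0,0]], twist=[0,0])

```text
time_s: 5.1
position: [0.4061, 0.265, 0.1171]
tool_rot: [[-0.991, -0.131, 0.0], [-0.131, 0.991, -0.0], [-0.0, -0.0, -1.0]]
ft_force: [1.3, -2.8, 0.3]
grip_width: -0.0001
gripper_force: 1.4
```

Call:
step_arm(fingers=[1,1], travel=[[0,0.04,0],[0,0,0]], twist=[0,0])

```text
time_s: 5.35
position: [0.4057, 0.2679, 0.1172]
tool_rot: [[-0.991, -0.131, 0.0], [-0.131, 0.991, -0.003], [0.0, -0.003, -1.0]]
ft_force: [1.4, -10.5, 3.1]
grip_width: -0.0003
gripper_force: 5.1
```

```bash
python3 - <<'E'
from h import *
a=[]
for n,s in(("side",(slice(140,270),slice(140,260))),("top",(slice(150,260),slice(150,250)))):
    im,d=optics.get_image(n); a.append(cv2.resize(im[s],(400,int(400*im[s].shape[0]/im[s].shape[1])),interpolation=cv2.INTER_CUBIC))
h=max(x.shape[0] for x in a); cv2.imwrite("pics/p1.png",np.hstack([cv2.copyMakeBorder(x,0,h-x.shape[0],0,0,0) for x in a]))
E
```

```text
(no output)
```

View pics/p1.png

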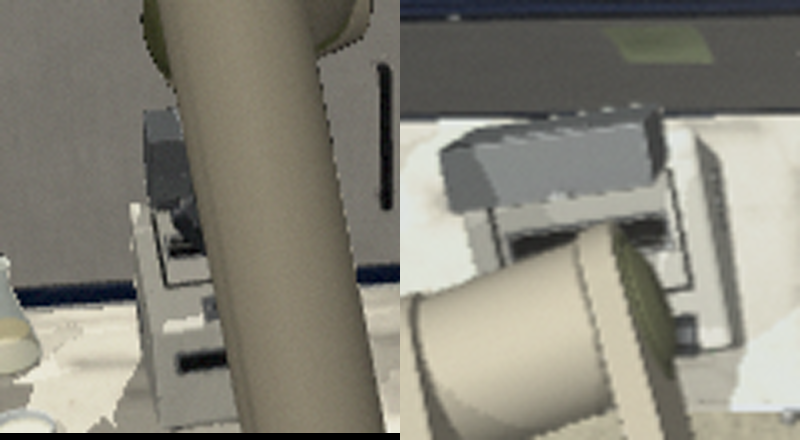

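```bash
python3 - <<'E'
from h import *
u=np.array([.501,-.1888,0]);
s=monitor.observe()["position"]; a=s+rel(0,-.01,0)-MOUTH
b=a+rel(-.03,0,0.02)-MOUTH
plan([(a,None),(b,None),([.37,.2,.24],None),([.37,-.19,.24],None),(None,-5),([.42,-.17,.24],None),(u+[0,0,.19],None),(u+[0,0,.102],None)],step=58)
E
```

```text
now [0.4057 0.2679 0.1172] yaw 97.5 t 5.45 f [ 2.3 -9.5  2. ] g 0.0003 5.0
  to [0.407  0.258  0.1172] rows 1 each [-0.0, -0.1, -0.0]
  to [0.3773 0.2541 0.1372] rows 1 each [0.3, -0.0, -0.2]
  to [0.37 0.2  0.24] rows 3 each [0.048, -0.176, -0.343]
  to [ 0.37 -0.19  0.24] rows 7 each [0.073, -0.552, -0.0]
  twist 0.5694 rows>= 10
  to [ 0.42 -0.17  0.24] rows 1 each [0.243, 0.481, -0.0]
  to [ 0.501  -0.1888  0.19  ] rows 2 each [-0.058, 0.412, 0.25]
  to [ 0.501  -0.1888  0.102 ] rows 2 each [0.0, 0.0, 0.44]
```

Call:
step_arm(fingers=[1,1,1,1,1,-0.1,-0.1,-0.1,-0.1,-0.1], travel=[[0,-0.1,0],[0.3,0,-0.2],[0.048,-0.176,-0.343],[0.048,-0.176,-0.343],[0.048,-0.176,-0.343],[0.073,-0.552,0],[0.073,-0.552,0],[0.073,-0.552,0],[0.073,-0.552,0],[0.073,-0.552,0]], twist=[0,0,0,0,0,0,0,0,0,0])

```text
time_s: 6.7
position: [0.3691, -0.0792, 0.2401]
tool_rot: [[-0.991, -0.13, 0.001], [-0.13, 0.991, 0.001], [-0.001, 0.001, -1.0]]
ft_force: [0.4, -0.6, -0.0]
grip_width: 0.0473
gripper_force: 0.0
```

Call:
step_arm(fingers=[-0.1,-0.1,-0.1,-0.1,-0.1,-0.1,-0.1,-0.1,-0.1,-0.1], travel=[[0.073,-0.552,0],[0.073,-0.552,0],[0,0,0],[0,0,0],[0,0,0],[0,0,0],[0,0,0],[0,0,0],[0,0,0],[0,0,0]], twist=[0,0.0569,0.0569,0.0569,0.0569,0.0569,0.0569,0.0569,0.0569,0.0569])

```text
time_s: 7.95
position: [0.3694, -0.1887, 0.2399]
tool_rot: [[-0.087, 0.996, 0.001], [0.996, 0.087, 0.001], [0.001, 0.001, -1.0]]
ft_force: [-0.4, 0.7, 0.6]
grip_width: 0.047
gripper_force: 0.0
```

```bash
python3 - <<'E'
from h import *
u=np.array([.501,-.1888,0]);
plan([(None,-5),(u+[0,0,.19],None),(u+[0,0,.135],None),(u+[0,0,.102],None)],step=58)
for n in("top","side"):
    im,d=optics.get_image(n)
    for q in("hood_lip","slot_mouth"):
        for r in models.landmark_of(n,q)[:1]: print(n,q,r)
    r=[x for x in models.trace(n,"cassette_wide") if 330<x["point"][0]<410]
    if not r: continue
    P,_,_=cloud(n,d,r[0]["mask"]); T=P[(P[:,2]>.117)&(P[:,0]>.47)]
    # coords in stand frame about guess
    a=np.radians(-5); e=np.array([np.cos(a),np.sin(a)]); f=np.array([-e[1],e[0]]); q=T[:,:2]-[.497,-.1885]
    print(n,len(T),"along x",np.round(np.percentile(q@e,[2,50,98]),4),"y",np.round(np.percentile(q@f,[1,99]),4),"slope deg",np.degrees(np.polyfit(q@f,q@e,1)[0]),"z",np.round(np.percentile(P[:,2],98),4))
    cv2.imwrite(f"pics/q_{n}.png",im)
E
```

```text
now [ 0.3694 -0.1887  0.2399] yaw 4.98 t 7.95 f [-0.4  0.7  0.6] g 0.047 0.0
  twist 0.0555 rows>= 1
  to [ 0.501  -0.1888  0.19  ] rows 3 each [0.038, 0.437, 0.166]
  to [ 0.501  -0.1888  0.135 ] rows 1 each [0.0, 0.0, 0.55]
  to [ 0.501  -0.1888  0.102 ] rows 1 each [0.0, 0.0, 0.33]
top hood_lip {'point': [184.2, 178.8], 'confidence': 0.89}
top slot_mouth {'point': [195.5, 211.4], 'confidence': 0.92}
top 132 along x [-0.0035  0.0015  0.0072] y [-0.0446  0.042 ] slope deg 0.24896278007216946 z 0.1273
side hood_lip {'point': [198.5, 175.3], 'confidence': 0.63}
side slot_mouth {'point': [208.5, 212.1], 'confidence': 0.9}
side 86 along x [-0.0076 -0.0015  0.0058] y [-0.0439  0.0389] slope deg -1.2614654633763904 z 0.1256
```

Call:
step_arm(fingers=[-0.1,-0.1,-0.1,-0.1,-0.1,-0.1,-0.1], travel=[[0,0,0],[0.034,0.437,0.166],[0.034,0.437,0.166],[0.034,0.437,0.166],[0,0,0.3],[0,0,0.25],[0,0,0]], twist=[0.0555,0,0,0,0,0,0])

```text
time_s: 9.22
position: [0.5003, -0.189, 0.1338]
tool_rot: [[0.081, 0.997, -0.003], [0.997, -0.081, 0.002], [0.002, -0.003, -1.0]]
ft_force: [0.1, 0.1, 0.2]
grip_width: 0.0468
gripper_force: 0.0
```

```bash
python3 - <<'E'
from h import *
plan([([.501,-.190,.102],-5)])
E
```

```text
now [ 0.5003 -0.189   0.1338] yaw -4.62 t 9.225 f [0.1 0.1 0.2] g 0.0468 0.0
  twist 0.0021 rows>= 1
  to [ 0.501 -0.19   0.102] rows 1 each [-0.009, 0.008, 0.318]
```

Call:
step_arm(fingers=[-0.1,-0.1,-0.1,1,1,1,1], travel=[[-0.005,0.004,0.16],[-0.004,0.004,0.158],[0,0,0],[0,0,0],[0,0,0],[0,0,0],[0,0,0]], twist=[0.002,0,0,0,0,0,0], force=20)

```text
time_s: 10.1
position: [0.5025, -0.1908, 0.1047]
tool_rot: [[0.088, 0.996, 0.003], [0.996, -0.088, -0.002], [-0.001, 0.003, -1.0]]
ft_force: [1.0, 1.0, 6.3]
grip_width: 0.0144
gripper_force: 19.0
```

Call:
step_arm(fingers=[1,1,1], travel=[[0,-0.034,-0.094],[0,-0.034,-0.094],[0,0,0]], twist=[0,0,0], force=25)

```text
time_s: 10.48
position: [0.4956, -0.1902, 0.1235]
tool_rot: [[0.088, 0.996, 0.003], [0.996, -0.088, -0.002], [-0.001, 0.003, -1.0]]
ft_force: [3.7, 0.2, 2.7]
grip_width: 0.0136
gripper_force: 24.3
```

Call:
step_arm(fingers=[1,1,1,1], travel=[[0,-0.034,-0.094],[0,-0.034,-0.094],[0,-0.034,-0.094],[0,0,0]], twist=[0,0,0,0])

```text
time_s: 10.98
position: [0.4852, -0.1892, 0.1511]
tool_rot: [[0.088, 0.996, 0.002], [0.996, -0.088, -0.001], [-0.001, 0.002, -1.0]]
ft_force: [3.8, 0.3, 2.9]
grip_width: 0.0086
gripper_force: 29.2
```

```bash
python3 - <<'E'
from h import *
a=[]
for n,s in(("side",(slice(150,260),slice(310,420))),("top",(slice(150,260),slice(320,430)))):
    im,d=optics.get_image(n); a.append(cv2.resize(im[s],(400,400),interpolation=cv2.INTER_CUBIC))
cv2.imwrite("pics/p2.png",np.hstack(a))
E
```

```text
(no output)
```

View pics/p2.png

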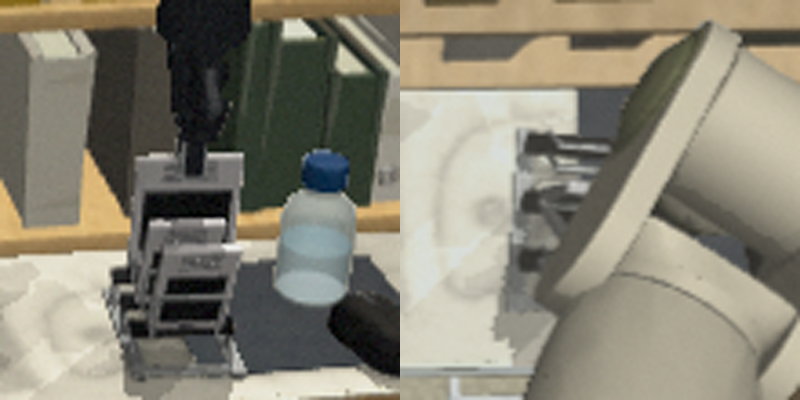

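Call:
step_arm(fingers=[1,1,1,1,1,1], travel=[[0,0.02,-0.15],[0,0,-0.25],[0,0,-0.35],[0,0,-0.35],[0,0,-0.1],[0,0,0]], twist=[0,0,0,0,0,0], force=40)

```text
time_s: 11.82
position: [0.4862, -0.1889, 0.2692]
tool_rot: [[0.088, 0.996, -0.002], [0.996, -0.088, 0.001], [0.001, -0.002, -1.0]]
ft_force: [0.0, -0.0, -1.9]
grip_width: 0.008
gripper_force: 39.5
```

```bash
python3 - <<'E'
from h import *
s=monitor.observe(); print(s["position"],s["ft_force"],s["grip_width"])
n="side"; im,d=optics.get_image(n)
for r in models.trace(n,"cassette_wide")[:2]:
    P,u,v=cloud(n,d,r["mask"]); print(r["confidence"],r["point"],len(P),np.round(np.percentile(P,[2,50,98],axis=0),4))
    np.savez("hold.npz",P=P)
    c=P.mean(0); k=np.abs(P[:,0]-np.median(P[:,0]))<.03; Q=P[k]; c=np.median(Q,0)
    A=np.c_[np.ones(len(Q)),Q[:,1]-c[1],Q[:,2]-c[2]]; w,*_=np.linalg.lstsq(A,Q[:,0],rcond=None); k=np.abs(A@w-Q[:,0])<.004; w,*_=np.linalg.lstsq(A[k],Q[k,0],rcond=None); print("x0,dx/dy,dx/dz",w,c,k.sum())
    Q=Q[k]; print("y rng",np.percentile(Q[:,1],[1,99]),"z rng",np.percentile(Q[:,2],[1,99]))
    # width & in-plane roll
    for z in np.linspace(Q[:,2].min()+.01,Q[:,2].max()-.01,6):
        q=Q[np.abs(Q[:,2]-z)<.006]; print(round(z,3),np.round([q[:,1].min(),q[:,1].max()],4))
s=(slice(60,260),slice(290,430)); cv2.imwrite("pics/p3.png",cv2.resize(im[s],None,fx=3,fy=3,interpolation=cv2.INTER_CUBIC))
E
```

```text
[ 0.48615601 -0.18892228  0.26923048] [ 4.31354311e-02 -3.16137434e-04 -1.91900746e+00] 0.007953653040161482
0.69 [361.6, 175.1] 966 [[ 0.4749 -0.2815  0.1862]
 [ 0.483  -0.1864  0.2375]
 [ 0.6026 -0.1423  0.2866]]
x0,dx/dy,dx/dz [ 0.48292372  0.09029492 -0.01941684] [ 0.48275269 -0.1848137   0.23805925] 716
y rng [-0.23162243 -0.14155837] z rng [0.18835187 0.28772562]
0.196 [-0.2315 -0.1416]
0.212 [-0.2316 -0.1409]
0.229 [-0.2319 -0.1428]
0.245 [-0.2324 -0.141 ]
0.262 [-0.231 -0.14 ]
0.278 [-0.2323 -0.1416]
```

View pics/p3.png

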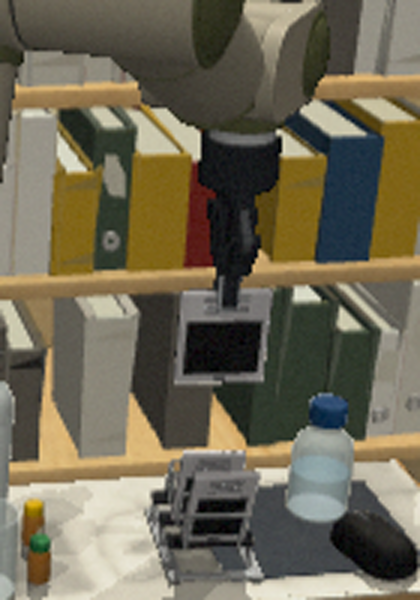

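```bash
python3 - <<'E'
from h import *
im,d=optics.get_image("top")
xs=np.arange(-.09,.05,.0005); ys=np.arange(-.08,.08,.0005)
X,Y=np.meshgrid(xs,ys,indexing="ij"); W=MOUTH+np.stack([X,Y,0*X],-1)@frame(YR).T
f,cx,cy,T,_=K("top"); q=(W-T[:3,3])@T[:3,:3]; mu=(cx+f*q[...,0]/-q[...,2]).astype(np.float32); mv=(cy-f*q[...,1]/-q[...,2]).astype(np.float32)
R=cv2.remap(im,mu,mv,cv2.INTER_CUBIC); g=cv2.cvtColor(R,cv2.COLOR_BGR2GRAY).astype(int)
band=g[:, np.abs(ys)<.035].mean(1); 
for x in range(0,len(xs),4): print(round(xs[x]*1000),int(band[x]),end="; ")
print()
row=g[np.abs(xs)<.003].mean(0)
for y in range(0,len(ys),6): print(round(ys[y]*1000),int(row[y]),end="; ")
cv2.imwrite("pics/rect.png",cv2.resize(R[::-1,::-1],None,fx=2,fy=2))
print(tri([208.5,212.1],[195.5,211.4]))
plan([(None,7.5),([.37,-.1,.29],None),([.37,.2,.29],None),(rel(-.09,-.0015,.11),None),(rel(-.03,-.0015,.09),None)],step=50)
E
```

```text
-90 116; -88 127; -86 162; -84 161; -82 139; -80 130; -78 130; -76 130; -74 125; -72 118; -70 113; -68 117; -66 122; -64 123; -62 123; -60 123; -58 136; -56 155; -54 161; -52 160; -50 158; -48 161; -46 156; -44 112; -42 77; -40 114; -38 162; -36 171; -34 171; -32 171; -30 171; -28 171; -26 171; -24 171; -22 170; -20 171; -18 173; -16 158; -14 127; -12 114; -10 91; -8 59; -6 52; -4 57; -2 49; 0 43; 2 41; 4 41; 6 38; 8 54; 10 88; 12 108; 14 142; 16 168; 18 171; 20 171; 22 171; 24 172; 26 173; 28 172; 30 154; 32 141; 34 136; 36 132; 38 131; 40 131; 42 132; 44 132; 46 132; 48 132; 
-80 104; -77 152; -74 201; -71 218; -68 218; -65 219; -62 219; -59 138; -56 132; -53 187; -50 121; -47 58; -44 47; -41 47; -38 48; -35 49; -32 46; -29 44; -26 44; -23 45; -20 49; -17 49; -14 46; -11 45; -8 45; -5 46; -2 46; 1 47; 4 47; 7 43; 10 44; 13 43; 16 44; 19 47; 22 45; 25 41; 28 42; 31 40; 34 43; 37 48; 40 46; 43 40; 46 39; 49 46; 52 94; 55 153; 58 104; 61 105; 64 168; 67 173; 70 173; 73 168; 76 169; 79 211; (array([0.47041592, 0.28566138, 0.14141173]), np.float64(0.005995848050080277))
now [ 0.4861 -0.1888  0.2687] yaw -5.04 t 11.975 f [-0.6 -0.5 -1. ] g 0.008 39.5
  twist -0.0697 rows>= 2
  to [ 0.37 -0.1   0.29] rows 3 each [0.344, -0.345, -0.071]
  to [0.37 0.2  0.29] rows 7 each [0.425, 0.056, -0.0]
  to [0.3863 0.271  0.2503] rows 2 each [0.341, 0.127, 0.198]
  to [0.4458 0.2788 0.2303] rows 2 each [-0.0, 0.3, 0.1]
```

View pics/rect.png

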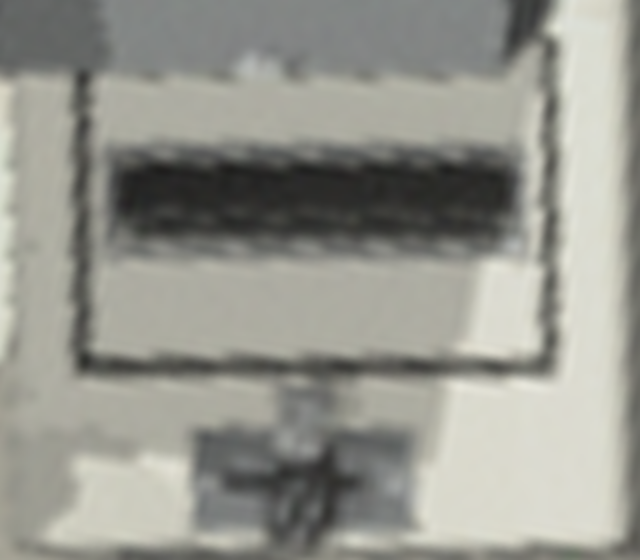

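Call:
step_arm(fingers=[1,1,1,1,1,1,1,1,1,1], travel=[[0,0,0],[0,0,0],[0.344,-0.345,-0.071],[0.344,-0.345,-0.071],[0.344,-0.345,-0.071],[0.425,0.056,0],[0.425,0.056,0],[0.425,0.056,0],[0.425,0.056,0],[0.425,0.056,0]], twist=[-0.035,-0.0347,0,0,0,0,0,0,0,0])

```text
time_s: 13.22
position: [0.37, 0.1154, 0.2909]
tool_rot: [[-0.131, 0.991, -0.002], [0.991, 0.131, -0.0], [0.0, -0.002, -1.0]]
ft_force: [0.5, -0.3, -2.2]
grip_width: 0.008
gripper_force: 39.5
```

Call:
step_arm(fingers=[1,1,1,1,1,1], travel=[[0.425,0.056,0],[0.425,0.056,0],[0.2,0.08,0.1],[0.2,0.08,0.1],[0.2,0.08,0.1],[0,0,0]], twist=[0,0,0,0,0,0])

```text
time_s: 13.98
position: [0.386, 0.2629, 0.26]
tool_rot: [[-0.132, 0.991, -0.004], [0.991, 0.132, -0.001], [-0.001, -0.004, -1.0]]
ft_force: [0.5, 0.1, -0.8]
grip_width: 0.0081
gripper_force: 39.5
```

```bash
python3 - <<'E'
from h import *
plan([(rel(-.09,-.0005,.11),7.5),(rel(-.03,-.0005,.09),None),(rel(-.003,-.0005,.084),None)],step=50)
a=np.radians(7.5); E=np.array([[np.cos(a),-np.sin(a),0],[np.sin(a),np.cos(a),0],[0,0,1]])
tcp=monitor.observe()["position"]
for n in("side","top"):
    im,d=optics.get_image(n)
    for r in models.trace(n,"cassette_wide")[:3]:
        P,u,v=cloud(n,d,r["mask"]); q=(P-tcp)@E
        k=(np.abs(q[:,0])<.025)&(np.abs(q[:,1])<.07); q=q[k]
        if len(q)>60: print(n,round(r["confidence"],2),len(q),"fwd",np.round(np.percentile(q[:,0],[3,50,97]),4),"left",np.round(np.percentile(q[:,1],[1,99]),4),"up",np.round(np.percentile(q[:,2],[1,99]),4),"slopes",np.polyfit(q[:,1],q[:,0],1)[0],np.polyfit(q[:,2],q[:,0],1)[0])
E
```

```text
now [0.386  0.2629 0.26  ] yaw 7.6 t 13.975 f [ 0.5  0.1 -0.8] g 0.0081 39.5
  twist 0.0006 rows>= 1
  to [0.3861 0.272  0.2503] rows 1 each [0.09, 0.014, 0.097]
  to [0.4456 0.2798 0.2303] rows 2 each [-0.0, 0.3, 0.1]
  to [0.4724 0.2833 0.2243] rows 1 each [0.0, 0.27, 0.06]
```

Call:
step_arm(fingers=[1,1,1,1,1], travel=[[0.09,0.014,0.097],[0,0.3,0.1],[0,0.3,0.1],[0,0.15,0],[0,0,0]], twist=[0.0006,0,0,0,0])

```text
time_s: 14.8
position: [0.4613, 0.2812, 0.2318]
tool_rot: [[-0.128, 0.992, -0.0], [0.992, 0.128, -0.0], [-0.0, -0.0, -1.0]]
ft_force: [-0.8, 0.5, -1.8]
grip_width: 0.0079
gripper_force: 39.6
```

Call:
step_arm(fingers=[1,1,1], travel=[[0,0.06,0],[0,0.06,0],[0,0,0]], twist=[0,0,0])

```text
time_s: 15.18
position: [0.473, 0.2827, 0.2322]
tool_rot: [[-0.129, 0.992, 0.0], [0.992, 0.129, 0.0], [0.0, 0.0, -1.0]]
ft_force: [-0.6, -0.6, -1.7]
grip_width: 0.0081
gripper_force: 39.6
```

```bash
python3 - <<'E'
from h import *
s=monitor.observe()
a=np.radians(7.5); E=np.array([[np.cos(a),-np.sin(a),0],[np.sin(a),np.cos(a),0],[0,0,1]])
print((s["position"]-MOUTH)@E,s["ft_force"])
for n in("side","top"):
    im,d=optics.get_image(n); 
    P,u,v=cloud(n,d,np.ones_like(d,bool)); q=(P-MOUTH)@E
    k=(np.abs(q[:,1])<.06)&(q[:,0]>-.03)&(q[:,0]<.02)&(q[:,2]>.0)&(q[:,2]<.1); print(n,k.sum(), np.round(np.percentile(q[k],[2,50,98],axis=0),3) if k.sum()>20 else "")
    s=(slice(120,270),slice(130,280)) if n=="side" else (slice(150,260),slice(150,260)); cv2.imwrite(f"pics/r_{n}.png",cv2.resize(im[s],(400,400),interpolation=cv2.INTER_CUBIC))
cv2.imwrite("pics/p4.png",np.hstack([cv2.imread("pics/r_side.png"),cv2.imread("pics/r_top.png")]))
E
```

```text
[-0.00245288 -0.00115255  0.09190544] [-0.60884503 -0.59253926 -1.66500937]
side 236 [[-0.012  0.023  0.002]
 [-0.006  0.037  0.046]
 [ 0.014  0.055  0.097]]
top 133 [[-0.008 -0.059  0.001]
 [ 0.01  -0.045  0.008]
 [ 0.019 -0.017  0.094]]
```

View pics/p4.png

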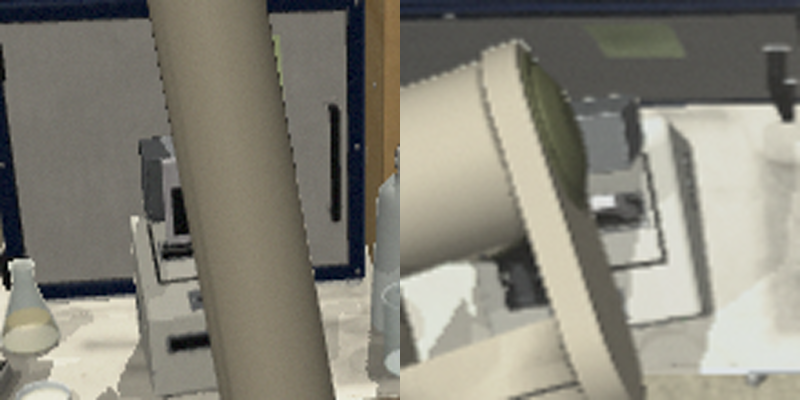

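```bash
python3 - <<'E'
from h import *
s=monitor.observe()
a=np.radians(7.5); E=np.array([[np.cos(a),-np.sin(a),0],[np.sin(a),np.cos(a),0],[0,0,1]])
for n in("side","top"):
    im,d=optics.get_image(n); 
    P,u,v=cloud(n,d,np.ones_like(d,bool)); q=(P-MOUTH)@E
    for z in np.arange(0,.12,.008):
        k=(np.abs(q[:,1])<.07)&(q[:,0]>-.025)&(q[:,0]<.012)&(np.abs(q[:,2]-z-.004)<.004); w=q[k]
        if len(w): print(n,round(z*1000+4),len(w),"fwd",np.round(np.percentile(w[:,0],[5,50,95])*1000,1),"left",np.round(w[:,1].min()*1000,1),np.round(w[:,1].max()*1000,1))
E
```

```text
side 4 26 fwd [-0.9  8.1 10.9] left 19.6 68.9
side 12 21 fwd [-9.9 -4.1  3.1] left 20.1 65.4
side 20 20 fwd [-9.  -5.5 -1.8] left 22.9 46.7
side 28 22 fwd [-10.2  -6.4  -1.3] left 22.7 46.1
side 36 19 fwd [-10.9  -5.3  -1.6] left 24.8 45.9
side 44 22 fwd [-11.6  -6.3  -2.6] left 24.6 45.2
side 52 18 fwd [-9.6 -6.4 -2.5] left 27.2 44.9
side 60 18 fwd [-9.4 -7.2 -1.3] left 26.8 46.4
side 68 20 fwd [-12.   -7.5  -4.7] left 26.9 46.6
side 76 19 fwd [-10.8  -6.4  -1.3] left 28.4 46.3
side 84 14 fwd [-8.5 -5.6 -2.2] left 28.2 45.1
side 92 16 fwd [-10.9  -8.   -2.3] left 30.5 44.8
side 100 15 fwd [-8.9 -4.8 -2. ] left 29.3 46.4
side 108 17 fwd [-12.6  -4.8   0.8] left 31.3 46.3
top 4 44 fwd [-1.7  7.8 11.2] left -68.9 -35.1
top 12 4 fwd [-7.  -5.4 -1.6] left -48.1 -18.4
top 20 1 fwd [-6.6 -6.6 -6.6] left -47.9 -47.9
top 28 5 fwd [-7.6 -7.4 -1.4] left -48.1 -29.6
top 36 6 fwd [-7.5 -7.  -3.6] left -48.6 -28.1
top 44 3 fwd [-7.5 -7.4 -1.8] left -48.0 -24.1
top 52 3 fwd [-7.4 -6.2 -4.3] left -48.3 -39.8
top 60 6 fwd [-8.  -7.4 -0.1] left -47.9 -34.5
top 68 4 fwd [-7.9 -7.7 -5.6] left -48.2 -31.5
top 76 4 fwd [-7.8 -7.6 -2.2] left -48.0 -29.5
top 84 4 fwd [-7.5 -6.9 -4.1] left -48.0 -38.4
top 92 7 fwd [-7.7 -7.  -0.6] left -48.0 -33.3
top 100 1 fwd [-7.5 -7.5 -7.5] left -46.3 -46.3
top 108 26 fwd [-7.5 -3.5  0.4] left -47.8 -31.8
top 116 2 fwd [-7.1 -4.9 -2.7] left -38.9 -37.3
```

Call:
step_arm(fingers=[1,1,1], travel=[[0.02,0.01,0.06],[0,0,0.04],[0,0,0]], twist=[0,0,0], force=25)

```text
time_s: 15.75
position: [0.4733, 0.2848, 0.2214]
tool_rot: [[-0.129, 0.992, -0.001], [0.992, 0.129, -0.0], [-0.0, -0.001, -1.0]]
ft_force: [-2.5, 0.5, -3.2]
grip_width: 0.0082
gripper_force: 41.1
```

Call:
step_arm(fingers=[1,1,1], travel=[[0,0,0.03],[0,0,0.03],[0,0,0]], twist=[0,0,0])

```text
time_s: 16.12
position: [0.4735, 0.2848, 0.2158]
tool_rot: [[-0.129, 0.992, -0.001], [0.992, 0.129, -0.0], [-0.0, -0.001, -1.0]]
ft_force: [-3.2, -0.8, -1.1]
grip_width: 0.0079
gripper_force: 42.3
```

Call:
step_arm(fingers=[1,1], travel=[[0,0,0.03],[0,0,0]], twist=[0,0], force=20)

```text
time_s: 16.38
position: [0.4742, 0.285, 0.2148]
tool_rot: [[-0.129, 0.992, 0.003], [0.992, 0.129, 0.001], [0.001, 0.003, -1.0]]
ft_force: [-6.1, -0.8, 10.1]
grip_width: 0.0083
gripper_force: 46.3
```

Call:
step_arm(fingers=[1,1], travel=[[0,0,0.03],[0,0,0]], twist=[0,0])

```text
time_s: 16.62
position: [0.4748, 0.2853, 0.2144]
tool_rot: [[-0.129, 0.992, 0.008], [0.992, 0.129, 0.002], [0.001, 0.008, -1.0]]
ft_force: [-10.1, -2.7, 27.1]
grip_width: 0.0083
gripper_force: 50.5
```

Call:
step_arm(fingers=[1,1,1], travel=[[0,-0.04,-0.02],[0,-0.04,0],[0,0,0]], twist=[0,0,0], force=20)

```text
time_s: 17.0
position: [0.4698, 0.2845, 0.2147]
tool_rot: [[-0.128, 0.992, 0.013], [0.992, 0.128, 0.003], [0.002, 0.014, -1.0]]
ft_force: [9.3, 0.8, 6.4]
grip_width: 0.008
gripper_force: 48.3
```

Call:
step_arm(fingers=[1,1,1], travel=[[0,-0.04,0],[0,-0.04,0],[0,0,0]], twist=[0,0,0], force=20)

```text
time_s: 17.38
position: [0.4632, 0.2836, 0.2152]
tool_rot: [[-0.128, 0.992, 0.017], [0.992, 0.128, 0.004], [0.002, 0.017, -1.0]]
ft_force: [11.3, 1.6, 7.2]
grip_width: 0.0083
gripper_force: 66.7
```

Call:
step_arm(fingers=[0.7,0.7,0.7], travel=[[0,0,0],[0,0,0],[0,0,0]], twist=[0,0,0], force=20)

```text
time_s: 17.75
position: [0.4575, 0.2826, 0.2116]
tool_rot: [[-0.129, 0.992, -0.001], [0.992, 0.129, -0.0], [-0.0, -0.001, -1.0]]
ft_force: [-1.4, -0.0, -0.0]
grip_width: 0.0129
gripper_force: 0.5
```

```bash
cat > see.py <<'E'
from h import *
s=monitor.observe()
a=np.radians(7.5); E=np.array([[np.cos(a),-np.sin(a),0],[np.sin(a),np.cos(a),0],[0,0,1]])
print("tcp",np.round((s["position"]-MOUTH)@E*1000,1),s["ft_force"].round(1),"g",round(s["grip_width"],4),"t",s["time_s"])
for n in("side","top"):
    im,d=optics.get_image(n); cv2.imwrite(f"pics/last_{n}.png",im)
    P,u,v=cloud(n,d,np.ones_like(d,bool)); q=(P-MOUTH)@E
    lo,hi=(25,49) if n=="side" else (-50,-30)
    for z in np.arange(-.008,.13,.012):
        k=(q[:,1]>lo/1e3)&(q[:,1]<hi/1e3)&(q[:,0]>-.07)&(q[:,0]<.012)&(np.abs(q[:,2]-z-.006)<.006); w=q[k]
        if len(w): print(n,round(z*1000+6),len(w),"fwd",np.round(np.percentile(w[:,0],[5,50,95])*1000,1),"left",np.round(w[:,1].min()*1000,1),np.round(w[:,1].max()*1000,1))
E
python3 see.py
```

```text
tcp [-17.8   0.8  71.3] [-1.4 -0.  -0. ] g 0.0129 t 17.75
side -2 38 fwd [-15.1  -4.2   1.1] left 25.9 48.9
side 10 28 fwd [-8.2 -5.4  3.9] left 26.3 48.7
side 22 27 fwd [-12.7  -9.3  -4.3] left 26.5 47.3
side 34 27 fwd [-15.1 -12.7  -8.4] left 26.3 48.6
side 46 29 fwd [-21.4 -15.4  -9.9] left 25.7 48.3
side 58 27 fwd [-23.5 -19.  -15.6] left 26.3 48.9
side 70 30 fwd [-25.2 -21.5 -16. ] left 28.1 48.4
side 82 10 fwd [-23.5 -18.8 -16.7] left 30.2 47.1
top -2 37 fwd [-16.5   0.2   9.4] left -49.9 -31.4
top 10 14 fwd [ 2.3  9.3 11.9] left -45.1 -30.3
top 22 9 fwd [-5.4 -0.9  0.7] left -46.2 -31.1
top 34 7 fwd [-6.8 -4.2 -2.7] left -45.8 -30.4
top 46 8 fwd [-12.3  -7.7  -6.1] left -46.2 -31.7
top 58 9 fwd [-15.6 -11.2  -9.3] left -45.7 -30.8
top 70 11 fwd [-23.9 -15.1 -13.1] left -45.9 -31.0
top 82 22 fwd [-23.5 -20.  -16.1] left -45.8 -30.5
```

Call:
step_arm(fingers=[0.6,0.55,0.5,0.5,0.5,0.5], travel=[[0,-0.05,0],[0,-0.05,0],[0,-0.05,0],[0,-0.05,0],[0,0,0],[0,0,0]], twist=[0,0,0,0,0,0])

```text
time_s: 18.6
position: [0.4381, 0.2802, 0.2121]
tool_rot: [[-0.129, 0.992, 0.0], [0.992, 0.129, 0.0], [0.0, 0.0, -1.0]]
ft_force: [-1.1, -0.7, -0.8]
grip_width: 0.0217
gripper_force: 0.0
```

```bash
python3 see.py
```

```text
tcp [-37.4   0.9  71.8] [-1.1 -0.7 -0.8] g 0.0217 t 18.6
side -2 41 fwd [-18.4  -8.    6.7] left 25.4 48.9
side 10 20 fwd [-15.6 -10.2  -6.6] left 26.8 47.8
side 22 33 fwd [-19.3 -15.3  -9.7] left 25.2 48.5
side 34 1 fwd [-13.4 -13.4 -13.4] left 26.8 26.8
top -2 39 fwd [-17.9   1.8   8.2] left -50.0 -30.8
top 10 20 fwd [-6.   4.1 11.3] left -48.0 -30.1
top 22 33 fwd [-17.5 -12.1  -4.8] left -46.0 -30.0
top 34 3 fwd [-12.9 -11.8 -11.1] left -43.7 -33.7
```

```bash
python3 - <<'E'
from h import *
F=frame(YR)
for n in("side","top"):
    im,d=optics.get_image(n); P,u,v=cloud(n,d,np.ones_like(d,bool)); q=(P-MOUTH)@F*1000
    k=(np.abs(q[:,0])<9)&(np.abs(q[:,1])<47)&(q[:,2]>12)&(q[:,2]<60); w=q[k]
    print(n,k.sum(),"x",np.round(np.percentile(w[:,0],[3,50,97]),1),"z top",np.round(np.percentile(w[:,2],[50,80,90,95,99]),1),"y",w[:,1].min().round(1),w[:,1].max().round(1))
    for y in range(-45,46,15):
        t=w[np.abs(w[:,1]-y)<7.5]
        if len(t)>3: print(y,len(t),np.round(np.percentile(t[:,2],[75,90]),1))
    dk=(np.abs(q[:,1])<55)&(q[:,0]<-15)&(q[:,0]>-40)&(np.abs(q[:,2])<6); print("deck z",np.median(q[dk][:,2]) if dk.sum() else None)
E
```

```text
side 55 x [-8.7 -5.   1.9] z top [25.4 29.1 30.1 31.3 32.6] y 18.0 46.6
15 10 [26. 30.]
30 28 [27.5 30.4]
45 17 [28.  30.1]
deck z -1.014002245809511
top 54 x [-5.9  1.   3.1] z top [28.6 29.8 30.9 32.4 33. ] y -46.0 -22.4
-45 19 [29.4 30.3]
-30 34 [29.7 30.9]
deck z -0.6010316040174108
```

Call:
step_arm(fingers=[0.5,-1,-1,-1,-1,-1,-1,-1], travel=[[0,-0.23,-0.1],[0,0,0],[0,0,0],[0,0,0],[0,0,0.25],[0,0,0.2],[0,0,0.06],[0,0,0]], twist=[0,0,0,0,0,0,0,0])

```text
time_s: 19.8
position: [0.4155, 0.2772, 0.171]
tool_rot: [[-0.129, 0.992, -0.0], [0.992, 0.129, -0.0], [-0.0, -0.0, -1.0]]
ft_force: [-0.2, 0.4, 0.6]
grip_width: 0.0852
gripper_force: 0.0
```

Call:
step_arm(fingers=[-1,-1,-1], travel=[[0,0,0.05],[0,0,0.04],[0,0,0]], twist=[0,0,0])

```text
time_s: 20.18
position: [0.4151, 0.2771, 0.1619]
tool_rot: [[-0.129, 0.992, -0.0], [0.992, 0.129, -0.0], [-0.0, -0.0, -1.0]]
ft_force: [0.4, -0.4, -0.1]
grip_width: 0.0851
gripper_force: 0.0
```

Call:
step_arm(fingers=[-1,-1], travel=[[0,0,0.05],[0,0,0]], twist=[0,0])

```text
time_s: 20.42
position: [0.415, 0.2771, 0.1567]
tool_rot: [[-0.129, 0.992, -0.001], [0.992, 0.129, -0.0], [-0.0, -0.001, -1.0]]
ft_force: [0.7, 0.7, 0.0]
grip_width: 0.0855
gripper_force: 0.0
```

Call:
step_arm(fingers=[-1,-1], travel=[[0,0,0.03],[0,0,0]], twist=[0,0])

```text
time_s: 20.68
position: [0.4155, 0.2773, 0.1546]
tool_rot: [[-0.129, 0.992, 0.001], [0.992, 0.129, 0.0], [0.0, 0.001, -1.0]]
ft_force: [-1.2, 0.2, 5.8]
grip_width: 0.0855
gripper_force: 2.3
```

Call:
step_arm(fingers=[-1,-1], travel=[[0,0,0.03],[0,0,0]], twist=[0,0])

```text
time_s: 20.92
position: [0.4158, 0.2774, 0.1539]
tool_rot: [[-0.129, 0.992, 0.005], [0.992, 0.129, 0.001], [0.001, 0.005, -1.0]]
ft_force: [-9.4, -3.7, 25.1]
grip_width: 0.0854
gripper_force: 13.1
```

Call:
step_arm(fingers=[-1,-1,-1,1,1,1], travel=[[0,0,-0.1],[0,-0.2,-0.4],[0,0,-0.5],[0,0,-0.5],[0,0,0],[0,0,0]], twist=[0,0,0,0,0,0])

```text
time_s: 21.68
position: [0.3951, 0.2745, 0.3002]
tool_rot: [[-0.129, 0.992, -0.001], [0.992, 0.129, -0.0], [-0.0, -0.001, -1.0]]
ft_force: [0.1, 0.1, 0.0]
grip_width: 0.0325
gripper_force: 0.0
```

```bash
python3 - <<'E'
from h import *
s=monitor.observe(); print(s["position"],s["q"].round(1),s["grip_width"])
a=np.radians(7.5); E=np.array([[np.cos(a),-np.sin(a),0],[np.sin(a),np.cos(a),0],[0,0,1]])
for n in("side","top"):
    im,d=optics.get_image(n); P,u,v=cloud(n,d,np.ones_like(d,bool))
    for z in(.2,.26,.32,.4,.5):
        k=(np.abs(P[:,2]-z)<.03)&(P[:,0]>.54)&(P[:,0]<1)&(P[:,1]>.1)&(P[:,1]<.45)
        if k.sum()>5: print(n,z,k.sum(),"x",np.percentile(P[k,0],[1,10,50]).round(3))
    q=(P-MOUTH)@E*1000; k=(np.abs(q[:,1])<62)&(q[:,0]>0)&(q[:,0]<75)&(q[:,2]>45)&(q[:,2]<140); w=q[k]
    for z in range(50,130,10):
        t=w[np.abs(w[:,2]-z)<5]
        if len(t)>3: print(n,z,len(t),"fwd",np.percentile(t[:,0],[2,50,98]).round(1),"left",t[:,1].min().round(),t[:,1].max().round())
F=frame(YR); hg=loc([.045,0,0])
for th in np.arange(1.72,-.01,-.172):
    c,s_=np.cos(th),np.sin(th); R=np.array([[c,0,s_],[0,1,0],[-s_,0,c]])
    f=lambda p:(E.T@(hg+F@R@np.array(p)-MOUTH)*1000)[[0,2]].round(1)
    print(round(th,2),"lip",f([-.078,0,.039]),"edge",f([-.088,0,.039]),"norm",(E.T@F@R@[0,0,1])[[0,2]].round(2))
E
```

```text
[0.39510299 0.27450756 0.300221  ] [20.7 12.3 76.7  0.  91.  13.3] 0.03252284248704063
side 0.2 938 x [0.54  0.544 0.572]
side 0.26 1298 x [0.542 0.568 0.573]
side 0.32 1384 x [0.566 0.569 0.573]
side 0.4 1507 x [0.564 0.569 0.588]
side 0.5 752 x [0.584 0.587 0.591]
side 50 57 fwd [30.3 68.8 74.1] left -6.0 62.0
side 60 51 fwd [60.3 65.8 71.5] left -5.0 59.0
side 70 58 fwd [31.6 62.5 68.1] left -2.0 62.0
side 80 39 fwd [26.3 60.8 64.6] left -2.0 62.0
side 90 4 fwd [19.3 26.4 37.9] left 60.0 62.0
side 100 53 fwd [11.8 21.3 34.8] left 2.0 62.0
side 110 136 fwd [19.1 38.7 55.4] left 1.0 62.0
top 0.2 720 x [0.541 0.546 0.573]
top 0.26 749 x [0.542 0.567 0.573]
top 0.32 936 x [0.569 0.571 0.573]
top 0.4 3010 x [0.569 0.57  0.583]
top 0.5 2025 x [0.588 0.59  0.591]
top 50 33 fwd [40.4 70.7 72.5] left -60.0 56.0
top 60 31 fwd [33.4 68.2 70. ] left -60.0 58.0
top 70 33 fwd [36.6 64.9 66.6] left -60.0 54.0
top 80 34 fwd [27.2 62.  64.1] left -60.0 56.0
top 90 28 fwd [28.9 59.4 60.8] left -60.0 49.0
top 100 196 fwd [16.8 23.4 58. ] left -60.0 60.0
top 110 710 fwd [18.3 38.6 54.4] left -60.0 60.0
top 120 6 fwd [46.5 49.  51.5] left -49.0 13.0
1.72 lip [ 56.1 104.9] edge [ 53.3 114.5] norm [0.96 0.28]
1.55 lip [ 41.2 106.2] edge [ 36.7 115.2] norm [0.9  0.44]
1.38 lip [ 26.2 105. ] edge [ 20.3 113.1] norm [0.81 0.59]
1.2 lip [ 11.7 101.2] edge [  4.5 108.2] norm [0.69 0.72]
1.03 lip [-1.9 95.1] edge [-10.2 100.7] norm [0.56 0.83]
0.86 lip [-14.3  86.6] edge [-23.4  90.7] norm [0.41 0.91]
0.69 lip [-25.   76.2] edge [-34.7  78.7] norm [0.25 0.97]
0.52 lip [-33.9  64.1] edge [-43.8  64.9] norm [0.08 1.  ]
0.34 lip [-40.5  50.7] edge [-50.4  49.7] norm [-0.09  1.  ]
0.17 lip [-44.7  36.3] edge [-54.3  33.7] norm [-0.26  0.97]
0.0 lip [-46.4  21.4] edge [-55.5  17.2] norm [-0.42  0.91]
```

```bash
python3 - <<'E'
from h import *
plan([(rel(.0215,.001,.15),None),(rel(.0215,.001,.105),None),(rel(.0215,.001,.087),None)],step=45)
E
```

```text
now [0.395  0.2745 0.2997] yaw 7.4 t 21.775 f [ 1.2  0.2 -0.1] g 0.0166 0.0
  to [0.4965 0.288  0.2903] rows 3 each [0.001, 0.341, 0.031]
  to [0.4965 0.288  0.2453] rows 1 each [0.0, 0.0, 0.45]
  to [0.4965 0.288  0.2273] rows 1 each [0.0, 0.0, 0.18]
```

Call:
step_arm(fingers=[-1,-1,-1,-1,-1,-1,-1], travel=[[0,0,0],[0,0,0],[0,0,0],[0.001,0.341,0.031],[0.001,0.341,0.031],[0.001,0.341,0.031],[0,0,0]], twist=[0,0,0,0,0,0,0])

```text
time_s: 22.65
position: [0.4977, 0.2881, 0.2903]
tool_rot: [[-0.128, 0.992, -0.002], [0.992, 0.128, -0.001], [-0.0, -0.003, -1.0]]
ft_force: [-1.1, -0.3, -0.9]
grip_width: 0.0856
gripper_force: 0.0
```

Call:
step_arm(fingers=[-1,-1,-1,-1], travel=[[0,0,0.2],[0,0,0.23],[0,0,0.2],[0,0,0]], twist=[0,0,0,0])

```text
time_s: 23.15
position: [0.496, 0.2879, 0.2279]
tool_rot: [[-0.129, 0.992, -0.002], [0.992, 0.129, -0.001], [-0.001, -0.002, -1.0]]
ft_force: [-0.3, -0.2, 0.3]
grip_width: 0.0852
gripper_force: 0.0
```

```bash
python3 - <<'E'
from h import *
plan([(rel(.0215,.001,.087),None)],step=45)
E
```

```text
now [0.496  0.2879 0.2279] yaw 7.41 t 23.15 f [-0.3 -0.2  0.3] g 0.0852 0.0
  to [0.4965 0.288  0.2273] rows 1 each [0.0, 0.005, 0.006]
```

No contact; now pull the hood over.

Call:
step_arm(fingers=[-1,-1,-1,-1,-1,-1], travel=[[0,-0.12,-0.015],[0,-0.13,-0.015],[0,-0.15,0],[0,-0.14,0.04],[0,-0.13,0.06],[0,-0.12,0.084]], twist=[0,0,0,0,0,0])

```text
time_s: 23.9
position: [0.4176, 0.2779, 0.2146]
tool_rot: [[-0.129, 0.992, 0.003], [0.992, 0.129, 0.001], [0.001, 0.003, -1.0]]
ft_force: [0.8, 0.9, 2.2]
grip_width: 0.0854
gripper_force: 0.8
```

Call:
step_arm(fingers=[-1,-1,-1,-1], travel=[[0,-0.11,0.106],[0,-0.1,0.12],[0,-0.08,0.13],[0,-0.06,0.12]], twist=[0,0,0,0])

```text
time_s: 24.4
position: [0.383, 0.2735, 0.1665]
tool_rot: [[-0.129, 0.992, 0.002], [0.992, 0.129, 0.001], [0.001, 0.002, -1.0]]
ft_force: [0.8, 0.4, 1.9]
grip_width: 0.0851
gripper_force: 0.6
```

Call:
step_arm(fingers=[-1,-1,-1], travel=[[0,-0.01,0.08],[0,-0.01,0.06],[0,0,0]], twist=[0,0,0])

```text
time_s: 24.78
position: [0.3815, 0.2732, 0.1519]
tool_rot: [[-0.129, 0.992, 0.0], [0.992, 0.129, 0.0], [0.0, 0.0, -1.0]]
ft_force: [0.2, 0.3, 0.6]
grip_width: 0.0854
gripper_force: 0.0
```

Call:
step_arm(fingers=[-1,-1], travel=[[0,0,0.03],[0,0,0]], twist=[0,0])

```text
time_s: 25.02
position: [0.382, 0.2733, 0.1489]
tool_rot: [[-0.129, 0.992, 0.001], [0.992, 0.129, 0.0], [0.0, 0.001, -1.0]]
ft_force: [-1.0, 0.6, 2.4]
grip_width: 0.0853
gripper_force: 0.9
```

Call:
step_arm(fingers=[-1,-1], travel=[[0,0,0.02],[0,0,0]], twist=[0,0])

```text
time_s: 25.28
position: [0.3821, 0.2733, 0.1476]
tool_rot: [[-0.129, 0.992, 0.002], [0.992, 0.129, 0.001], [0.0, 0.002, -1.0]]
ft_force: [-3.6, -0.2, 10.3]
grip_width: 0.0851
gripper_force: 5.4
```

```bash
python3 - <<'E'
from h import *
F=frame(YR)
for n in("top","side"):
    im,d=optics.get_image(n); P,u,v=cloud(n,d,np.ones_like(d,bool)); q=(P-MOUTH)@F*1000
    k=(q[:,0]<45)&(q[:,0]>-50)&(np.abs(q[:,1])<58)&(q[:,2]>20)&(q[:,2]<60)
    for x in range(-45,46,15):
        t=q[k&(np.abs(q[:,0]-x)<7)]
        if len(t)>5: print(n,x,len(t),np.percentile(t[:,2],[10,50,90]).round(1))
E
```

```text
top -45 27 [36.4 37.8 40. ]
top -30 78 [35.9 38.1 40.4]
top -15 131 [35.6 38.1 40.3]
top 0 210 [36.  38.1 40.1]
top 15 253 [36.1 38.3 40.6]
top 30 255 [36.4 38.5 40.2]
top 45 125 [36.3 38.3 40.1]
side -45 71 [23.7 33.1 39.8]
side -30 58 [34.6 37.2 40.6]
side -15 53 [34.5 37.6 40.5]
side 0 52 [33.7 37.6 40.9]
side 15 57 [35.  38.2 40.8]
side 30 56 [33.3 37.1 40. ]
side 45 21 [33.8 37.6 39.3]
```

Call:
step_arm(fingers=[-1,-1,-1,-1,-1,-1,-1], travel=[[0,0,0.01],[0,0,0],[0,0,-0.2],[0,0,-0.4],[0,-0.1,-0.4],[0,0,0],[0,0,0]], twist=[0,0,0,0,0,0,0])

```text
time_s: 26.25
position: [0.3716, 0.2717, 0.2449]
tool_rot: [[-0.129, 0.992, -0.001], [0.992, 0.129, -0.001], [-0.0, -0.001, -1.0]]
ft_force: [0.3, 0.2, -0.1]
grip_width: 0.0853
gripper_force: 0.0
```

Call:
step_arm(fingers=[-1,-1,-1,-1,-1,-1,-1,-1,-1], travel=[[-0.45,0,-0.1],[-0.45,0,0],[-0.45,0,0],[-0.45,0,0],[-0.45,0,0],[0,0,0],[0,0,0],[0,0,0],[0,0,0]], twist=[0,0,0,0,0,0,0,0,0])

```text
time_s: 27.38
position: [0.4007, 0.0495, 0.2556]
tool_rot: [[-0.13, 0.991, -0.0], [0.991, 0.13, 0.0], [0.0, -0.0, -1.0]]
ft_force: [0.6, -0.1, 1.2]
grip_width: 0.0853
gripper_force: 0.0
```

```bash
python3 - <<'E'
from h import *
F=frame(YR); a=[]
print(monitor.observe()["time_s"],monitor.observe()["position"])
for n,s in(("side",(slice(160,280),slice(120,420))),("top",(slice(160,280),slice(120,420)))):
    im,d=optics.get_image(n); P,u,v=cloud(n,d,np.ones_like(d,bool)); q=(P-MOUTH)@F*1000
    k=(np.abs(q[:,1])<58)&(q[:,2]>20)&(q[:,2]<90)
    for x in(-35,0,35):
        t=q[k&(np.abs(q[:,0]-x)<7)]
        if len(t)>5: print(n,x,len(t),np.percentile(t[:,2],[10,50,90]).round(1))
    a.append(cv2.resize(im[s],(720,288),interpolation=cv2.INTER_CUBIC))
cv2.imwrite("pics/fin.png",np.vstack(a))
E
```

```text
27.375 [0.40067507 0.04946857 0.25559763]
side -35 117 [27.7 38.2 41.7]
side 0 103 [33.8 37.7 41.2]
side 35 102 [34.9 37.9 40.7]
top -35 234 [37.2 39.4 41.6]
top 0 244 [36.6 39.  41. ]
top 35 256 [36.6 38.6 40.8]
```

View pics/fin.png

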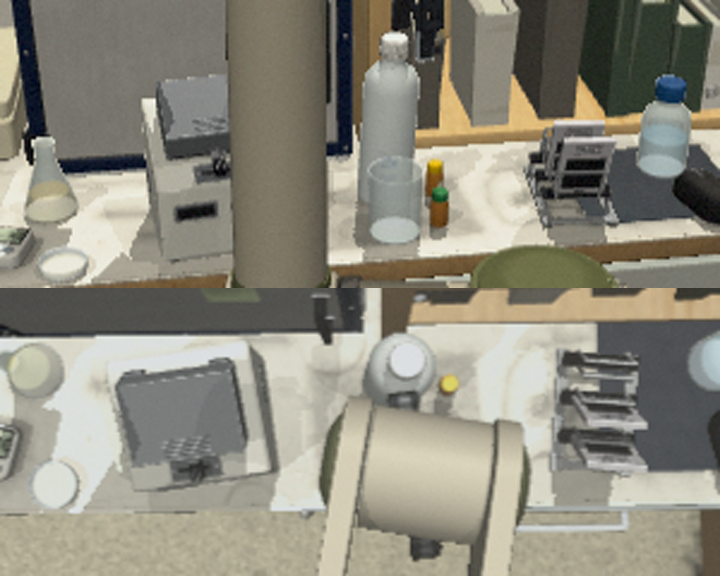

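Call:
step_arm(fingers=[-1,-1,-1,-1], travel=[[0,0,-0.3],[0,-0.3,0],[0,0,0],[0,0,0]], twist=[0,0,0,0])

```text
time_s: 27.98
position: [0.3714, 0.045, 0.2857]
tool_rot: [[-0.129, 0.992, 0.0], [0.992, 0.129, -0.0], [-0.0, 0.0, -1.0]]
ft_force: [0.2, -0.0, -0.6]
grip_width: 0.0856
gripper_force: 0.0
```

```bash
python3 -c "
from rig import close_job; print(close_job())"
```

```text
the job is handed in; nothing more can be done
None
```

The job is handed in at 28 s of the 67 s allowed, with no verdict reported: the wide cassette was pushed home (firm at about 25 N), the hood is shut and stayed shut with the arm away, and both narrow cassettes are still in the stand with nothing else visibly disturbed.

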